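# Close a board test fixture and set its lever to the stage marker

### The arm

A 6-joint arm with a two-finger parallel gripper is mounted at the origin on a cart in front of the work surface, level with it; the furniture and walls round the work are solid. World frame = base frame: x ahead of the robot, y to its left, z up, the work surface at z = 0. Lengths are in m, angles in rad, forces in N, time in s.
With the tool pointing down it reaches from about 0.275 to 0.725 m from the base axis. Payload 15.9 kg.
Tool frame: the origin (TCP) lies midway between the tips of the shut fingers; the grasp point (between the pads) lies 19 mm behind it; z points along the fingers, y is the line along which they close (so a half turn about z gives the same grasp; the last joint's range is limited). The gripper opens to 85 mm and grips with 20 to 120 N. Pads are 22 mm wide; open, the fingers measure 114 mm over their backs; the gripper's body (76 mm by 85 mm) begins 54 mm behind the grasp point. The pads swing forward as they close: fully open they stand 13 mm farther back than shut.
Start: joints at [-1.342, 0.213, -0.034, 1.323, 0, 1.571], TCP at [0.113, -0.487, 0.231] pointing down, gripper open.
Joint ranges: [-2.98, 2.98], [-0.74, 1.72], [-1.14, 1.35], [-2.1, 2.04], [-1.57, 1.44], [-3.14, 3.14]. Speed limits (rad/s): [1.89, 1.89, 2.39, 2.57, 3.14, 3.14].

### API

Orientations are given as a rotation vector (axis times angle).
In Python, from workcell import manip gives the robot as it stands. The module is installed in compiled form; this text tells all that it offers.
- The arm moves only by the tool move_arm, never from a script. Its arguments are lists of equal length, an entry for each row: "offset": the shift along the tool's x, y, z in mm, a list of three; "delta_rot": the turn, a rotation vector about the tool's x, y, z in degrees, a list of three. A call has 1 to 5 rows; each row is the pose to reach, as a shift and turn from the pose commanded when the call began, along the tool's axes at that moment; what a row does not reach only later rows make up. A row lasts 1/8 s, in which the tool goes at most 62.5 mm and 10.7 degrees, less where a joint would pass 70% of its speed; a pose out of reach is approached as far as the arm can. A call with a gripper value outside its range is refused whole. "claw" is the closure, from 0 (fully open) to 1 (shut), set as the call begins (left out, the last holds). The fingers move at their own pace and stop on an object; "squeeze" is the grip in N (left out, the last holds). Time passes only in rows, so rows that repeat a pose let the fingers close. It gives the time, the measured TCP pose, the force, the opening and the grip force at its end, in the units of the state.
- manip.get_state(): the state, without advancing time (a new reading comes with each control period).
- manip.snapshot(name): name is "scene" or "top" or "wrist"; returns the picture (384x512x3 uint8, red, green, blue); there is no depth.
- manip.camera_params(name): a dict with "intrinsics" (3x3 intrinsics, pixels), "rvec" (rotation vector, rad) and "tvec" (3), from world to camera coordinates, as OpenCV has them. Camera axes: x right, y down, z forward; pixel columns grow to the right and rows downward; lengths in m; the calibration is good to about 2 mm. A picture is of the moment at which its call begins: read the wrist's pose just before it. camera_params takes no time and is no camera call; for the wrist camera it gives the pose at the moment of the call.
- manip.close_job(): hands the job in; it is judged then, once.
The state is a dict: "time": time; "joint_pos": joint angles; "joint_velocities": joint speeds; "tau": joint torques, N m; "position": TCP position; "ee_rot": TCP orientation; "contact_force": force on the tool from outside, world axes, zero at the start; "moment": the same for the moment, N m; "finger_gap": finger opening in m; "grip_force": force on a finger pad.
Only numpy, scipy, OpenCV 4.12 (cv2) and the standard library are available. Lean on these libraries where they do the work, as an engineer would, in place of code of your own. Each camera call takes 0.05 s, during which the arm holds its last target. There are 200 camera calls.

### The job

Four small boards lie ready in the test fixture on the desk. Swing the fixture's lid down and press it fully home; only then pull the lever on its right side forward until the lever lines up with the yellow stage marker on the quadrant, and leave it there. Do not swing the lever well past the marker (the next row of probes would touch), and leave the marker and the things lying round the fixture where they are.

Things in the scene. Friction and masses are not known exactly. Their poses are not given: they have to be found in the camera images.
- fixture: Grey bench fixture for testing circuit boards, fixed to the desk: base 190 mm deep (x), 230 mm wide (y), 75 mm high, with a black nest plate (top at 72 mm) that holds four red boards up to 87 mm high. Origin: centre of its underside, on the desk; x points to its back (hinge side), -x to its front, y to its left, z up. A lever with a quadrant arc is on its right (-y) side.
- press_lid (a joint): Hinge angle (rad) of the fixture's lid, an aluminium frame with a clear plate, hinged along the back: 0 = shut, 1.3 = fully open, front edge up. Stiff hinge: the lid stays where it is left; about 5 N at the handle bar moves it. The frame is 12 mm thick, 210 mm wide.
- lid_hinge (a point): Middle of the lid's hinge line, which runs along the fixture's y, 98 mm behind its centre and 96 mm above the desk.
- lid_handle (a point): Middle of the lid's handle: a black bar 14 mm in diameter, 184 mm long, along the fixture's y, 232 mm from the hinge line, in front of the lid's front rail with 38 mm clear between bar and rail. With the lid shut it is 97 mm above the desk and overhangs the base by 39 mm.
- lever (a joint): Angle (rad) of the steel lever on the fixture's right side: 0 = upright, negative = leaning to the back (released), positive = leaning to the front; range -0.50 to 1.10. Stiff: it stays where it is left; about 4 N at the grip moves it. It raises the green probe plate under the boards.
- lever_pivot (a point): Point on the lever's axis in the plane of the lever arm, 34 mm above the desk, 20 mm in front of and 128 mm to the right of the fixture's centre; the axis runs along the fixture's y.
- lever_grip (a point): Middle of the lever's grip: a black cylinder 18 mm in diameter, 70 mm long, along the fixture's y, at the arm's end, 150 mm from the axis, sticking out to the right (its middle 41 mm outward of the arm).
- lever_line (a point): Point on the centre line of the lever arm (flat steel, 14 mm wide, 6 mm thick), 100 mm from the axis. The lever is set right when it coincides with marker_point.
- marker (a joint): Angle (rad) of the yellow stage marker clamped on the aluminium quadrant arc, counted like the lever's: the lever points at the marker when both have the same value. It differs from start to start and is not to be moved.
- marker_point (a point): Point on the marker's centre line, 100 mm from the lever's axis, in the plane of the lever arm; its z points outward from the axis, x to the back, y to the fixture's left. The marker is a block 10 mm wide, 9 mm thick, 20 mm long, 92 to 112 mm from the axis, just behind the lever's plane, so the lever passes it freely.
- multimeter: yellow and black hand multimeter, 140 x 68 x 43 mm, lying face up near the front edge left of the fixture; origin under its centre. Not to be moved.
- solder_spool: white solder wire on a blue spool, 53 mm across, 32 mm high, standing near the front edge right of the fixture; origin under its centre. Not to be moved.
- flush_cutter: small cutter with orange grips, 63 x 112 x 11 mm, near the front edge on the right; origin under its centre. Not to be moved.
- mug: white dotted mug, 82 mm wide, 91 mm high, far left; origin under its centre. Not to be moved.

How it is judged:
On the way, in this order (a step that is already met when the one before it is completed fails the run):
1. the lid is shut and pressed home (hinge within 0.02 rad of shut, about 5 mm at the bar) (value of joint press_lid below 0.02 rad), for 0.3 s.
2. the lever lines up with the marker (within 8 mm at 100 mm from the axis), lid still home (x of lever_line in the frame of marker_point between -0.008 and 0.008 m and value of joint press_lid below 0.02 rad), for 0.2 s.
At the end, for the whole second after the job is handed in: The lid is shut within 0.02 rad, and the lever stands still in line with the marker: its centre line within 8 mm of the marker's centre line, measured 100 mm from the axis (0.08 rad) (all of step 2 and velocity of joint lever between -0.03 and 0.03 rad/s and velocity of joint press_lid below 0.03 rad/s); the robot touches nothing.
It fails at once if the lever is pulled forward of upright by more than 0.1 rad while the lid is open by more than 0.08 rad (value of joint lever above 0.1 rad and value of joint press_lid above 0.08 rad).
It fails at once if the lever is swung past the marker by more than 0.2 rad (20 mm at 100 mm from the axis) (x of lever_line in the frame of marker_point below -0.02 m).
It fails at once if the marker is moved by more than 5 mm (distance of marker_point from where it was at the start of the episode above 0.005 m).
It fails at once if a bystander (multimeter, solder spool, flush cutter or mug) is moved by more than 30 mm (distance of any of multimeter, solder_spool, flush_cutter, mug from where it was at the start of the episode above 0.03 m).
It also fails if it takes over 58 s, if anything falls off the work surface, if the arm or the gripper's body presses on something with over 40 N, if the wrist force passes 120 N, or if a joint passes its speed limit or range.

## Working session

There is one attempt and no reset: what is moved stays moved. The work goes in short steps, Python scripts to look and compute and a tool call to move; the robot and the scene stay as the last step left them, time stands still between calls to the robot, and variables do not carry over. Pictures are saved under pics/ and viewed, at most 10 in all, crops included, and the job is handed in when it is done.

Besides the shell and the picture viewer there is one more tool, called after "Call:" as name(argument=value, ...), one argument or row to a line, values as JSON. move_arm: Moves the arm, as the interface text tells. Its arguments: {"type":"object","properties":{"offset":{"type":"array"},"delta_rot":{"type":"array"},"claw":{"type":"number"},"squeeze":{"type":"number"}},"required":["offset","delta_rot"]}

```bash
mkdir -p pics
python3 - <<'E'
from workcell import manip
import cv2,numpy as np
ims=[]
for n in("scene","top"):
    im=manip.snapshot(n); cv2.imwrite(f"pics/{n}0.png",im[:,:,::-1]); p=manip.camera_params(n)
    R=cv2.Rodrigues(np.array(p["rvec"]))[0]; print(n,np.round(p["intrinsics"],1).tolist(),(-R.T@np.array(p["tvec"])).round(3),R.round(2).tolist())
print(manip.get_state())
E
```

```text
scene [[478.3, 0.0, 252.7], [0.0, 478.3, 191.1], [0.0, 0.0, 1.0]] [-0.438  0.334  1.74 ] [[-0.31, -0.95, -0.0], [-0.8, 0.27, -0.54], [0.51, -0.16, -0.84]]
top [[425.3, 0.0, 250.0], [0.0, 425.3, 185.9], [0.0, 0.0, 1.0]] [0.342 0.037 1.531] [[0.02, -1.0, -0.0], [-0.99, -0.02, -0.15], [0.15, 0.0, -0.99]]
{'time': 0.1, 'joint_pos': array([-1.34201415e+00,  2.13278753e-01, -3.49490882e-02,  1.32350519e+00,
        1.58450082e-05,  1.57081239e+00]), 'joint_velocities': array([ 0.00079339, -0.00114354,  0.00246468,  0.00051418,  0.00067864,
       -0.0005933 ]), 'tau': array([ 2.16252665e-03, -6.87250471e+01,  4.87803018e+01,  1.21727830e-02,
       -2.56551202e-04, -2.99578431e-06]), 'position': array([ 0.11333507, -0.48668879,  0.23089849]), 'ee_rot': array([-3.12013726e+00, -3.58455467e-01,  1.43188522e-04]), 'contact_force': array([-0.37004393,  0.24716088, -0.15697307]), 'moment': array([-0.01111882, -0.02086784, -0.02118217]), 'grip_force': 0.0, 'finger_gap': 0.08537241139257318}
```

View pics/scene0.png

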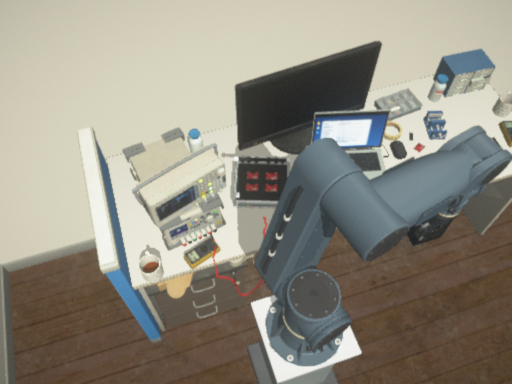

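View pics/top0.png

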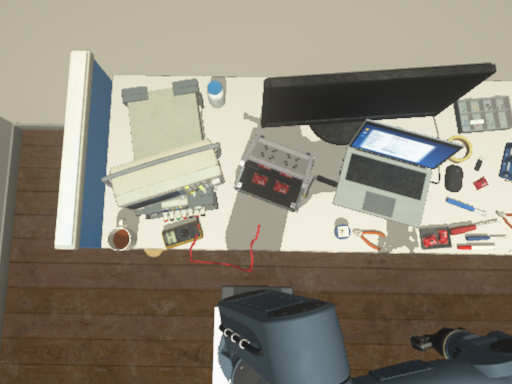

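The scene view shows the fixture near (262,180) with the arm partly hiding its right side. In the top view it is near (275,170), yawed about -17°, with the lever at (327,182) and the spool at (343,231). I'll enlarge the fixture in the top view.

Run:
```python
import cv2
im=cv2.imread("pics/top0.png")[115:240,215:365]
cv2.imwrite("pics/topc.png",cv2.resize(im,None,fx=5,fy=5,interpolation=cv2.INTER_CUBIC)[:600])
```

```text
(no output)
```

View pics/topc.png

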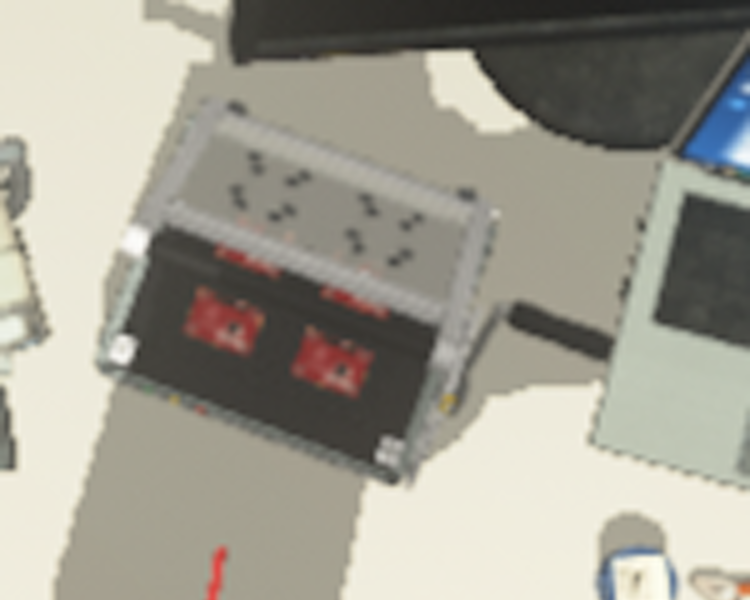

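The crop shows the base front corners at about (105,368) and (405,483), the lid's front rail at about (300,265) with the black bar just in front, the lever grip from (510,312) to (610,350), and the marker's yellow spot at (447,400).

```bash
cat > h.py <<'E'
from workcell import manip
import cv2,numpy as np
class Cam:
    def __init__(s,n):
        p=manip.camera_params(n); s.K=np.array(p["intrinsics"]); s.rv=np.array(p["rvec"]); s.t=np.array(p["tvec"]).reshape(3)
        s.R=cv2.Rodrigues(s.rv)[0]; s.c=-s.R.T@s.t
    def ray(s,uv): return s.R.T@np.linalg.inv(s.K)@np.array([uv[0],uv[1],1.])
    def plane(s,uv,n,d): # n.x=d
        r=s.ray(uv); return s.c+r*(d-n@s.c)/(n@r)
    def z(s,uv,z): return s.plane(uv,np.array([0,0,1.]),z)
    def proj(s,P): return cv2.projectPoints(np.atleast_2d(P).astype(float),s.rv,s.t,s.K,None)[0].reshape(-1,2)
class Fix:
    def __init__(s,o,yaw):
        s.o=np.array([o[0],o[1],0.]); c,n=np.cos(yaw),np.sin(yaw); s.R=np.array([[c,-n,0],[n,c,0],[0,0,1]])
    def w(s,p): return s.o+s.R@np.array(p,float)
    def l(s,P): return s.R.T@(np.array(P)-s.o)
E
python3 - <<'E'
from h import *
C=Cam("top"); u=lambda x,y:(215+(x+.5)/5-.5,115+(y+.5)/5-.5)
a=C.z(u(105,368),.075); b=C.z(u(405,483),.075)
d=b-a; print(a,b,np.linalg.norm(d))
yaw=np.arctan2(d[1],d[0])+np.pi/2; print("yaw",yaw)
m=(a+b)/2; F=Fix((m+.095*np.array([np.cos(yaw),np.sin(yaw),0]))[:2],yaw); print(F.o)
cr=lambda P:np.round((C.proj(P)-[215,115])*5).tolist()
print("hinge",cr([F.w([.098,s*.105,.096]) for s in(1,-1)]))
for th in(.5,.7,.9,1.1,1.3): print(th,[cr(F.w([.098-r*np.cos(th),0,.096+r*np.sin(th)])) for r in(.18,.232)])
for pt in((447,400),):
    P=F.l(C.plane(u(*pt),F.R[:,1],F.R[:,1]@F.w([0,-.12,0]))); print(P,np.arctan2(-.020-P[0],P[2]-.034),np.hypot(P[0]+.02,P[2]-.034))
for th in(-.5,-.4,-.3): print(th,cr([F.w([-.02-.15*np.sin(th),y,.034+.15*np.cos(th)]) for y in(-.134,-.204)]))
for th in(.2,.4,.6,.8): print(th,cr([F.w([-.02-.1*np.sin(th),-.122,.034+.1*np.cos(th)])]))
E
```

```text
[0.55714342 0.09174514 0.075     ] [ 0.48063617 -0.11577198  0.075     ] 0.22117123474532885
yaw -0.3532177003334773
[ 0.60802492 -0.04487569  0.        ]
hinge [[211.0, 108.0], [495.0, 215.0]]
0.5 [[[278.0, 353.0]], [[254.0, 414.0]]]
0.7 [[[291.0, 316.0]], [[271.0, 366.0]]]
0.9 [[[308.0, 270.0]], [[293.0, 307.0]]]
1.1 [[[327.0, 219.0]], [[319.0, 239.0]]]
1.3 [[[348.0, 164.0]], [[347.0, 165.0]]]
[-0.02522496 -0.12        0.04317083] 0.5178699835581055 0.010554830541822345
-0.5 [[529.0, 272.0], [630.0, 310.0]]
-0.4 [[524.0, 289.0], [625.0, 327.0]]
-0.3 [[517.0, 307.0], [620.0, 346.0]]
0.2 [[457.0, 402.0]]
0.4 [[446.0, 430.0]]
0.6 [[435.0, 456.0]]
0.8 [[425.0, 479.0]]
```

```bash
cat >> h.py <<'E'
from scipy.spatial.transform import Rotation as Ro
def rel(p,R): # target TCP pose -> tool-frame offset mm, rotvec deg
    s=manip.get_state(); R0=Ro.from_rotvec(s["ee_rot"])
    return (R0.inv().apply(np.array(p)-s["position"])*1e3).round(0).tolist(), np.degrees((R0.inv()*R).as_rotvec()).round(1).tolist()
def down(yaw,sg=1): # tool z down, y along fixture sg*x
    y=sg*np.array([np.cos(yaw),np.sin(yaw),0]); z=np.array([0,0,-1.]); return Ro.from_matrix(np.c_[np.cross(y,z),y,z])
E
python3 - <<'E'
from h import *
s=manip.get_state(); R0=Ro.from_rotvec(s["ee_rot"]); print(R0.as_matrix().round(2))
C=Cam("wrist"); print("cam in tool",R0.inv().apply(C.c-s["position"]).round(3),(R0.inv().as_matrix()@C.R.T).round(2),C.K.round(0).tolist())
for sg in(1,-1):print(rel([.44,-.17,.40],down(-.353,sg)))
E
```

```text
[[ 0.97  0.23 -0.  ]
 [ 0.23 -0.97  0.  ]
 [ 0.   -0.   -1.  ]]
cam in tool [ 0.078 -0.    -0.142] [[ 0.   -0.95 -0.31]
 [ 1.    0.   -0.  ]
 [ 0.   -0.31  0.95]] [[288.0, 0.0, 259.0], [0.0, 288.0, 188.0], [0.0, 0.0, 1.0]]
([390.0, -235.0, -169.0], [-0.0, -0.0, -56.7])
([390.0, -235.0, -169.0], [-0.0, 0.1, 123.3])
```

Call:
move_arm(
  offset=[
    [20,-10,-60],
    [60,-35,-110],
    [110,-60,-150],
    [160,-90,-169],
    [210,-125,-169],
  ],
  delta_rot=[
    [0,0,-8],
    [0,0,-16],
    [0,0,-24],
    [0,0,-32],
    [0,0,-40],
  ],
)

```text
time: 0.72
position: [0.2842, -0.3238, 0.4008]
ee_rot: [2.806, 1.409, 0.001]
contact_force: [0.3, -1.4, 0.1]
finger_gap: 0.0857
grip_force: 0.0
```

Run:
```python
from h import *
print(manip.get_state()["position"],rel([.44,-.17,.40],down(-.353,1)))
```

```text
[ 0.28424387 -0.32382687  0.40075501] ([216.0, 33.0, 1.0], [0.1, 0.0, -16.4])
```

Call:
move_arm(
  offset=[
    [50,8,0],
    [100,16,0],
    [150,24,0],
    [216,33,0],
    [216,33,0],
  ],
  delta_rot=[
    [0,0,-5],
    [0,0,-10],
    [0,0,-16.4],
    [0,0,-16.4],
    [0,0,-16.4],
  ],
)

```text
time: 1.35
position: [0.441, -0.1691, 0.3988]
ee_rot: [-2.576, -1.796, 0.001]
contact_force: [-1.2, -1.3, -0.7]
finger_gap: 0.0852
grip_force: 0.0
```

Run:
```python
from h import *
import pickle
print(manip.get_state()["position"])
C=Cam("wrist"); im=manip.snapshot("wrist"); pickle.dump(C,open("w1.pkl","wb")); cv2.imwrite("pics/w1.png",im[:,:,::-1]); cv2.imwrite("pics/w1b.png",cv2.resize(im[:,:,::-1],(800,600),interpolation=cv2.INTER_CUBIC))
```

```text
[ 0.44098517 -0.1690598   0.39879605]
```

View pics/w1b.png

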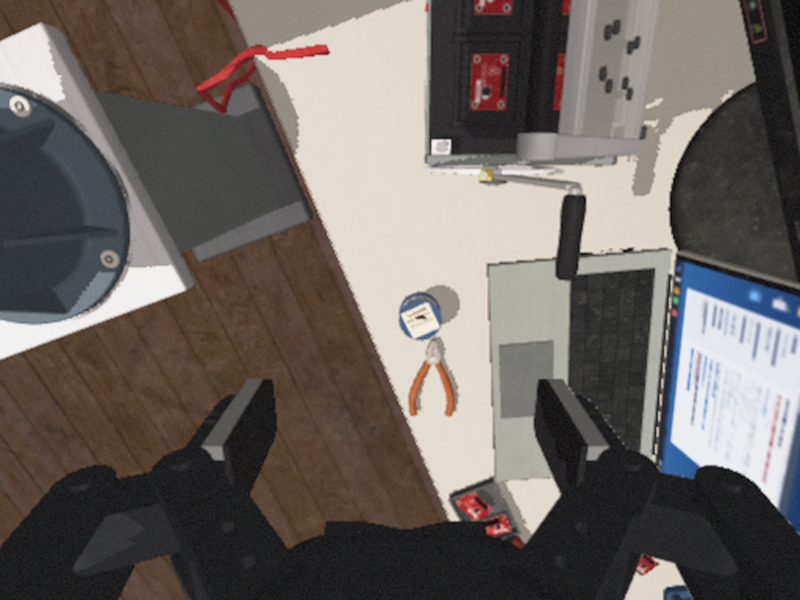

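The wrist view shows the front edge of the base along x≈428 (almost vertical, so the yaw is right), its front right corner at (427,165), the marker at (487,175), the grip from (573,195) to (567,275), and the lid on the right.

```bash
python3 - <<'E'
from h import *
import pickle
C=pickle.load(open("w1.pkl","rb")); T=Cam("top"); s=512/800; u=lambda x,y:((x+.5)*s-.5,(y+.5)*s-.5)
print("corner z.075",C.z(u(427,165),.075), "edge pt",C.z(u(430,20),.075))
def tri(a,b): # two-view
    P=cv2.triangulatePoints(C.K@np.c_[C.R,C.t],T.K@np.c_[T.R,T.t],np.array(a,float),np.array(b,float)).ravel(); return P[:3]/P[3]
# yellow centroids
for nm,cam,box in(("w1",C,(300,100,330,125)),("top0",T,(300,190,310,200))):
    im=cv2.imread(f"pics/{nm}.png"); h=cv2.cvtColor(im,cv2.COLOR_BGR2HSV); m=cv2.inRange(h,(20,110,110),(35,255,255)); x0,y0,x1,y1=box
    ys,xs=np.nonzero(m[y0:y1,x0:x1]); print(nm,len(xs),xs.mean()+x0 if len(xs) else 0,ys.mean()+y0 if len(ys) else 0, xs.min()+x0,xs.max()+x0,ys.min()+y0,ys.max()+y0)
    if nm=="w1": ya=(xs.mean()+x0,ys.mean()+y0)
    else: yb=(xs.mean()+x0,ys.mean()+y0)
ut=lambda x,y:(215+(x+.5)/5-.5,115+(y+.5)/5-.5)
M=tri(ya,yb); g0=tri(u(573,194),ut(507,308)); g1=tri(u(567,277),ut(608,350))
F=Fix([.608,-.0449],-.353)
for n,P in(("marker",M),("grip0",g0),("grip1",g1)): l=F.l(P); print(n,P.round(4),l.round(4),"ang",np.arctan2(-.02-l[0],l[2]-.034).round(3),np.hypot(l[0]+.02,l[2]-.034).round(3))
E
python3 - <<'E'
import cv2
im=cv2.imread("pics/w1.png")[70:200,260:420]; cv2.imwrite("pics/w1c.png",cv2.resize(im,(738,600),interpolation=cv2.INTER_CUBIC))
E
```

```text
corner z.075 [ 0.48072713 -0.11748352  0.075     ] edge pt [0.52530675 0.00135813 0.075     ]
w1 26 311.7307692307692 111.42307692307692 307 314 108 115
top0 4 304.0 194.75 303 305 194 196
marker [ 0.5713 -0.1756 -0.1744] [ 0.0108 -0.1353 -0.1744] ang -2.995 0.211
grip0 [ 0.5907 -0.1776  0.1431] [ 0.0297 -0.1305  0.1431] ang -0.428 0.12
grip1 [ 0.5567 -0.234   0.1875] [ 0.0172 -0.1952  0.1875] ang -0.238 0.158
```

View pics/w1c.png

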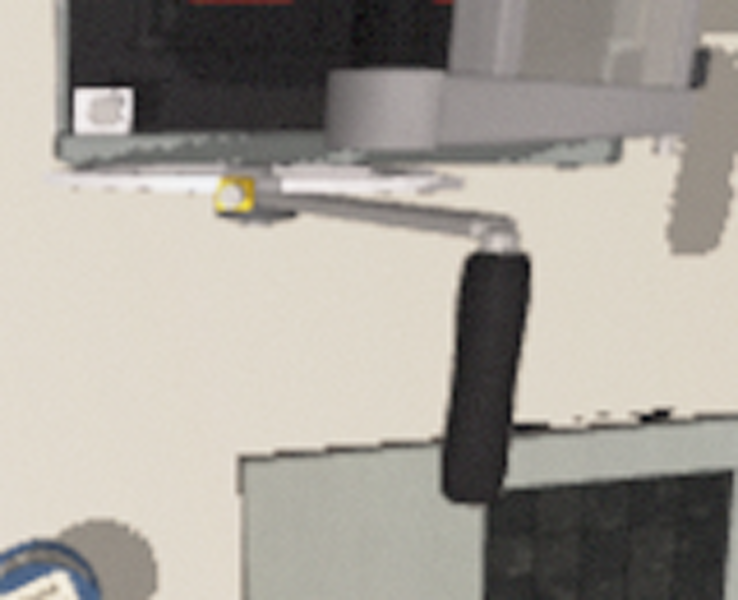

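Marker's outer end is at crop (234,194), with its screw in the middle. The grip runs from (495,255) to (472,500).

Run:
```python
from h import *
import pickle
C=pickle.load(open("w1.pkl","rb")); T=Cam("top"); k=738/160; u=lambda x,y:(260+(x+.5)/k-.5,70+(y+.5)/k-.5)
F=Fix([.609,-.0435],-.356)
def ang(cam,px,y):
    P=F.l(cam.plane(px,F.R[:,1],F.R[:,1]@F.w([0,y,0]))); return P.round(4),np.arctan2(-.02-P[0],P[2]-.034).round(3),np.hypot(P[0]+.02,P[2]-.034).round(3)
for y in(-.117,-.121,-.125): print("marker",y,ang(C,u(234,194),y))
cr=lambda P:((C.proj(P)-[260,70])*k).round().tolist()
A=lambda th,r,y:F.w([-.02-r*np.sin(th),y,.034+r*np.cos(th)])
for th in(.1,.2,.3,.4,.5,.6): print(th,cr(A(th,.112,-.1205)), ((T.proj(A(th,.112,-.1205))-[215,115])*5).round().tolist())
for th in(-.5,-.4,-.3,-.2): print("lever",th,cr([A(th,.15,-.134),A(th,.15,-.204)]))
for th in(.8,.9,1.,1.1): print("lid",th,cr([F.w([.098-r*np.cos(th),-.105,.096+r*np.sin(th)]) for r in(.185,)]),cr(F.w([.098,-.105,.096])),((T.proj([F.w([.098-r*np.cos(th),0,.096+r*np.sin(th)]) for r in (.185,.232)])-[215,115])*5).round().tolist())
```

```text
marker -0.117 (array([-0.055 , -0.117 ,  0.1874]), np.float64(0.224), np.float64(0.157))
marker -0.121 (array([-0.0428, -0.121 ,  0.1158]), np.float64(0.272), np.float64(0.085))
marker -0.125 (array([-0.0306, -0.125 ,  0.0441]), np.float64(0.809), np.float64(0.015))
0.1 [[290.0, 197.0]] [[460.0, 385.0]]
0.2 [[250.0, 196.0]] [[453.0, 401.0]]
0.3 [[211.0, 195.0]] [[447.0, 417.0]]
0.4 [[174.0, 194.0]] [[441.0, 432.0]]
0.5 [[138.0, 193.0]] [[435.0, 447.0]]
0.6 [[105.0, 192.0]] [[429.0, 461.0]]
lever -0.5 [[601.0, 252.0], [566.0, 495.0]]
lever -0.4 [[562.0, 255.0], [529.0, 501.0]]
lever -0.3 [[517.0, 256.0], [486.0, 506.0]]
lever -0.2 [[468.0, 258.0], [439.0, 509.0]]
lid 0.8 [[373.0, 148.0]] [[664.0, 139.0]] [[295.0, 296.0], [279.0, 336.0]]
lid 0.9 [[452.0, 150.0]] [[664.0, 139.0]] [[304.0, 272.0], [291.0, 305.0]]
lid 1.0 [[541.0, 152.0]] [[664.0, 139.0]] [[314.0, 246.0], [303.0, 272.0]]
lid 1.1 [[637.0, 153.0]] [[664.0, 139.0]] [[324.0, 219.0], [316.0, 237.0]]
```

Run:
```python
from h import *
F=Fix([.609,-.0435],-.356)
print(F.w([-.043,0,.36]),rel(F.w([-.043,0,.36]),down(-.356)))
```

```text
[ 0.56869617 -0.0285133   0.36      ] ([177.0, 71.0, 39.0], [-0.1, -0.0, 0.1])
```

Call:
move_arm(
  offset=[
    [45,18,0],
    [90,36,0],
    [135,54,20],
    [177,71,39],
    [177,71,39],
  ],
  delta_rot=[
    [0,0,0],
    [0,0,0],
    [0,0,0],
    [0,0,0],
    [0,0,0],
  ],
  claw=0.4,
)

```text
time: 2.02
position: [0.5679, -0.0301, 0.3584]
ee_rot: [-2.578, -1.791, 0.004]
contact_force: [-0.2, -0.5, 0.1]
finger_gap: 0.0513
grip_force: 0.0
```

Run:
```python
from h import *
import pickle
s=manip.get_state(); print(s["position"],s["finger_gap"])
C=Cam("wrist"); im=manip.snapshot("wrist"); pickle.dump(C,open("w2.pkl","wb")); cv2.imwrite("pics/w2.png",im[:,:,::-1]); cv2.imwrite("pics/w2b.png",cv2.resize(im[:,:,::-1],(800,600),interpolation=cv2.INTER_CUBIC))
F=Fix([.609,-.0435],-.356)
for th in(.8,.85,.9,.95,1.,1.05): print("bar",th,(C.proj([F.w([.098-.232*np.cos(th),y,.096+.232*np.sin(th)]) for y in(.092,0,-.092)])/.64).round().tolist())
```

```text
[ 0.56794388 -0.03010219  0.35837594] 0.05127228858023815
bar 0.8 [[367.0, 115.0], [372.0, 292.0], [375.0, 433.0]]
bar 0.85 [[384.0, 114.0], [386.0, 297.0], [388.0, 441.0]]
bar 0.9 [[402.0, 113.0], [403.0, 301.0], [403.0, 449.0]]
bar 0.95 [[423.0, 112.0], [421.0, 306.0], [419.0, 457.0]]
bar 1.0 [[446.0, 111.0], [440.0, 310.0], [436.0, 465.0]]
bar 1.05 [[470.0, 110.0], [462.0, 315.0], [455.0, 472.0]]
```

View pics/w2b.png

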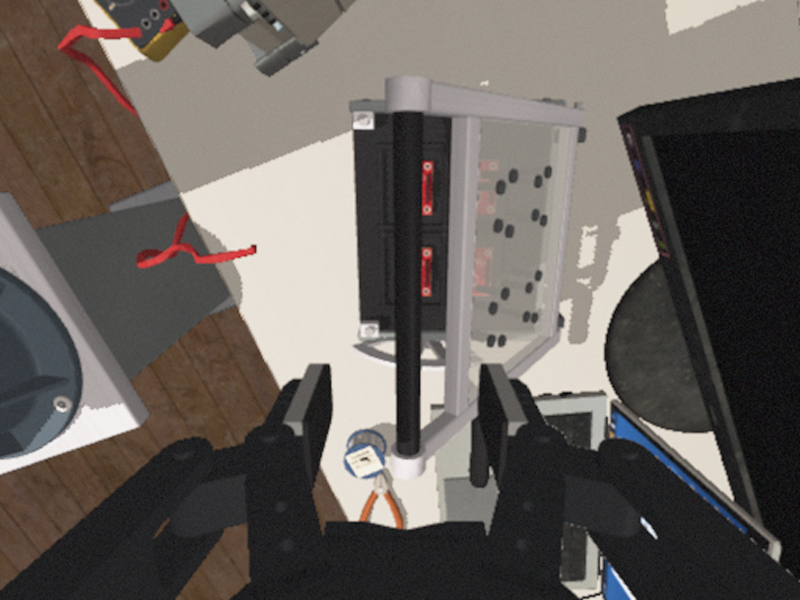

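The picture shows the black bar at x≈407 from (407,110) to (407,452), so the lid stands at about 0.915 rad. The fingers are centred over the bar, so I'll descend and grasp it.

Call:
move_arm(
  offset=[
    [0,0,40],
    [0,0,80],
    [0,0,97],
    [0,0,97],
    [0,0,97],
  ],
  delta_rot=[
    [0,0,0],
    [0,0,0],
    [0,0,0],
    [0,0,0],
    [0,0,0],
  ],
)

```text
time: 2.7
position: [0.5677, -0.0318, 0.2653]
ee_rot: [2.581, 1.789, 0.002]
contact_force: [-0.7, 0.5, -0.2]
finger_gap: 0.0515
grip_force: 0.0
```

Call:
move_arm(
  offset=[
    [0,0,0],
    [0,0,0],
    [0,0,0],
    [0,0,0],
    [0,0,0],
  ],
  delta_rot=[
    [0,0,0],
    [0,0,0],
    [0,0,0],
    [0,0,0],
    [0,0,0],
  ],
  claw=1,
  squeeze=25,
)

```text
time: 3.32
position: [0.5676, -0.0309, 0.264]
ee_rot: [2.581, 1.791, 0.0]
contact_force: [-0.5, -0.4, 5.7]
finger_gap: 0.013
grip_force: 24.5
```

Run:
```python
from h import *
s=manip.get_state(); F=Fix([.609,-.0435],-.356); R0=Ro.from_rotvec(s["ee_rot"]); print(F.l(s["position"]),s["finger_gap"],s["grip_force"],s["contact_force"])
l=F.l(s["position"])
for th in np.arange(.85,-.1,-.085): print(round(th,3),(R0.inv().apply(F.R@np.array([.232*(np.cos(.915)-np.cos(th)),0,.232*(np.sin(th)-np.sin(.915))]))*1e3).round(0))
```

```text
[-0.04321644 -0.00260808  0.26395586] 0.012951148313544318 24.5120170712471 [-0.51424596 -0.4204277   5.65063309]
0.85 [ -0. -12.  10.]
0.765 [ -0. -26.  23.]
0.68 [ -0. -39.  38.]
0.595 [ -0. -51.  54.]
0.51 [ -0. -61.  71.]
0.425 [ -0. -70.  88.]
0.34 [ -0. -77. 106.]
0.255 [ -0. -83. 125.]
0.17 [ -0. -87. 145.]
0.085 [ -0. -90. 164.]
0.0 [ -0. -91. 184.]
-0.085 [ -0. -90. 204.]
```

Call:
move_arm(
  offset=[
    [0,-12,10],
    [0,-26,23],
    [0,-39,38],
    [0,-51,54],
    [0,-61,71],
  ],
  delta_rot=[
    [0,0,0],
    [0,0,0],
    [0,0,0],
    [0,0,0],
    [0,0,0],
  ],
)

```text
time: 3.95
position: [0.5104, -0.0095, 0.1924]
ee_rot: [2.58, 1.79, 0.001]
contact_force: [4.1, -3.0, 2.0]
finger_gap: 0.0129
grip_force: 24.9
```

Call:
move_arm(
  offset=[
    [0,-9,17],
    [0,-16,35],
    [0,-22,54],
    [0,-26,74],
    [0,-26,74],
  ],
  delta_rot=[
    [0,0,0],
    [0,0,0],
    [0,0,0],
    [0,0,0],
    [0,0,0],
  ],
)

```text
time: 4.58
position: [0.4865, -0.0006, 0.1178]
ee_rot: [2.58, 1.79, 0.001]
contact_force: [8.3, -3.9, -7.8]
finger_gap: 0.013
grip_force: 24.6
```

Run:
```python
from h import *
s=manip.get_state(); F=Fix([.609,-.0435],-.356); print(F.l(s["position"]),s["finger_gap"],s["grip_force"],s["contact_force"])
```

```text
[-0.12973476 -0.00243832  0.11777022] 0.01298184912249703 24.613008499145508 [ 8.27465111 -3.94454501 -7.82838244]
```

Call:
move_arm(
  offset=[
    [0,-2,15],
    [0,-3,28],
    [0,-4,36],
    [0,-4,38],
    [0,-4,38],
  ],
  delta_rot=[
    [0,0,0],
    [0,0,0],
    [0,0,0],
    [0,0,0],
    [0,0,0],
  ],
)

```text
time: 5.2
position: [0.4845, 0.0008, 0.0824]
ee_rot: [2.579, 1.789, 0.006]
contact_force: [3.1, -3.1, 20.4]
finger_gap: 0.0127
grip_force: 28.5
```

Call:
move_arm(
  offset=[
    [0,0,2],
    [0,0,4],
    [0,0,4],
  ],
  delta_rot=[
    [0,0,0],
    [0,0,0],
    [0,0,0],
  ],
)

```text
time: 5.58
position: [0.4847, 0.0011, 0.0789]
ee_rot: [2.579, 1.789, 0.007]
contact_force: [1.6, -1.1, 27.8]
finger_gap: 0.0132
grip_force: 31.3
```

Call:
move_arm(
  offset=[
    [0,0,3],
    [0,0,6],
    [0,0,6],
  ],
  delta_rot=[
    [0,0,0],
    [0,0,0],
    [0,0,0],
  ],
)

```text
time: 5.95
position: [0.4848, 0.0012, 0.073]
ee_rot: [2.579, 1.79, 0.008]
contact_force: [1.2, 0.2, 30.1]
finger_gap: 0.0129
grip_force: 35.1
```

Call:
move_arm(
  offset=[
    [0,0,-8],
    [0,0,-8],
    [0,0,-8],
  ],
  delta_rot=[
    [0,0,0],
    [0,0,0],
    [0,0,0],
  ],
  claw=0.6,
)

```text
time: 6.32
position: [0.4819, 0.001, 0.0783]
ee_rot: [-2.581, -1.791, 0.001]
contact_force: [0.8, -0.1, -0.8]
finger_gap: 0.034
grip_force: 0.0
```

Call:
move_arm(
  offset=[
    [0,0,-25],
    [0,0,-50],
    [0,0,-50],
  ],
  delta_rot=[
    [0,0,0],
    [0,0,0],
    [0,0,0],
  ],
)

```text
time: 6.7
position: [0.4831, 0.001, 0.1298]
ee_rot: [2.58, 1.79, 0.003]
contact_force: [0.1, 0.1, -1.3]
finger_gap: 0.034
grip_force: 0.0
```

Call:
move_arm(
  offset=[
    [0,0,0],
    [0,0,0],
    [0,0,8],
    [0,0,16],
    [0,0,16],
  ],
  delta_rot=[
    [0,0,0],
    [0,0,0],
    [0,0,0],
    [0,0,0],
    [0,0,0],
  ],
  claw=1,
)

```text
time: 7.32
position: [0.4816, 0.001, 0.1117]
ee_rot: [-2.58, -1.79, 0.002]
contact_force: [0.6, 0.3, -0.5]
finger_gap: 0.0002
grip_force: 0.0
```

Run:
```python
from h import *
s=manip.get_state(); F=Fix([.609,-.0435],-.356); print(F.l(s["position"]),s["finger_gap"],s["contact_force"])
```

```text
[-0.13491411 -0.00270089  0.11171883] 0.00017046991951432517 [ 0.64462801  0.26099893 -0.53706511]
```

Call:
move_arm(
  offset=[
    [0,0,5],
    [0,0,8],
    [0,0,8],
  ],
  delta_rot=[
    [0,0,0],
    [0,0,0],
    [0,0,0],
  ],
)

```text
time: 7.7
position: [0.4821, 0.001, 0.1045]
ee_rot: [-2.581, -1.791, 0.0]
contact_force: [-0.1, -0.1, 0.9]
finger_gap: -0.0003
grip_force: 0.0
```

Call:
move_arm(
  offset=[
    [0,0,3],
    [0,0,3],
  ],
  delta_rot=[
    [0,0,0],
    [0,0,0],
  ],
)

```text
time: 7.95
position: [0.4827, 0.001, 0.1033]
ee_rot: [2.58, 1.79, 0.002]
contact_force: [-10.4, -0.3, 29.9]
finger_gap: 0.0
grip_force: 15.1
```

Call:
move_arm(
  offset=[
    [0,0,2],
    [0,0,2],
    [0,0,-60],
    [0,0,-120],
    [0,0,-150],
  ],
  delta_rot=[
    [0,0,0],
    [0,0,0],
    [0,0,0],
    [0,0,0],
    [0,0,0],
  ],
  claw=1,
)

```text
time: 8.57
position: [0.4831, 0.001, 0.255]
ee_rot: [2.579, 1.79, 0.005]
contact_force: [0.4, 0.5, -1.8]
finger_gap: -0.0004
grip_force: 0.0
```

Run:
```python
from h import *
F=Fix([.609,-.0435],-.356)
print(manip.get_state()["position"],rel(F.w([.0186,-.172,.255]),down(-.356)))
```

```text
[0.48310786 0.00097777 0.25502111] ([-170.0, 152.0, 0.0], [0.2, -0.1, -0.1])
```

Call:
move_arm(
  offset=[
    [-42,38,0],
    [-84,76,0],
    [-126,114,0],
    [-170,152,0],
    [-170,152,0],
  ],
  delta_rot=[
    [0,0,0],
    [0,0,0],
    [0,0,0],
    [0,0,0],
    [0,0,0],
  ],
  claw=0.4,
)

```text
time: 9.2
position: [0.5655, -0.2148, 0.2503]
ee_rot: [-2.584, -1.786, 0.002]
contact_force: [0.3, -0.0, -0.3]
finger_gap: 0.051
grip_force: 0.0
```

Run:
```python
from h import *
import pickle
s=manip.get_state(); F=Fix([.609,-.0435],-.356); print(F.l(s["position"]),s["finger_gap"])
C=Cam("wrist"); im=manip.snapshot("wrist"); pickle.dump(C,open("w3.pkl","wb")); cv2.imwrite("pics/w3.png",im[:,:,::-1]); cv2.imwrite("pics/w3b.png",cv2.resize(im[:,:,::-1],(800,600),interpolation=cv2.INTER_CUBIC))
A=lambda th,r,y:F.w([-.02-r*np.sin(th),y,.034+r*np.cos(th)])
for th in(-.4,-.3,-.2): print("lever",th,(C.proj([A(th,.15,-.134),A(th,.15,-.204)])/.64).round().tolist())
for th in(.1,.2,.3,.4): print("marker",th,(C.proj([A(th,.112,-.1205)])/.64).round().tolist())
```

```text
[ 0.01896761 -0.17571324  0.25033555] 0.05097591824008972
lever -0.4 [[447.0, 226.0], [444.0, 355.0]]
lever -0.3 [[419.0, 228.0], [418.0, 360.0]]
lever -0.2 [[389.0, 230.0], [391.0, 363.0]]
marker 0.1 [[315.0, 194.0]]
marker 0.2 [[295.0, 193.0]]
marker 0.3 [[276.0, 193.0]]
marker 0.4 [[259.0, 192.0]]
```

View pics/w3b.png

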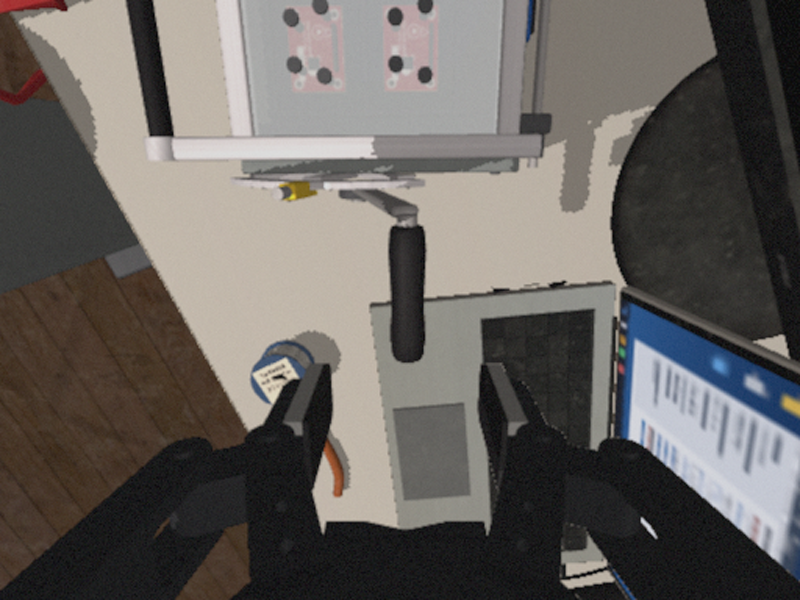

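The lid is shut. The grip is centred between the fingers at x≈407 (y 228 to 360), which puts the lever at about -0.26, and the marker's outer end is near (287,193), about 0.24. I'll descend and grip the lever.

Call:
move_arm(
  offset=[
    [0,0,30],
    [0,0,60],
    [0,0,90],
    [0,0,90],
    [0,0,90],
  ],
  delta_rot=[
    [0,0,0],
    [0,0,0],
    [0,0,0],
    [0,0,0],
    [0,0,0],
  ],
)

```text
time: 9.88
position: [0.5656, -0.211, 0.1633]
ee_rot: [2.58, 1.791, 0.001]
contact_force: [0.0, -0.9, 0.8]
finger_gap: 0.0514
grip_force: 0.0
```

Call:
move_arm(
  offset=[
    [0,0,0],
    [0,0,0],
    [0,0,0],
    [0,0,0],
  ],
  delta_rot=[
    [0,0,0],
    [0,0,0],
    [0,0,0],
    [0,0,0],
  ],
  claw=1,
  squeeze=20,
)

```text
time: 10.38
position: [0.5658, -0.2117, 0.1628]
ee_rot: [2.58, 1.79, 0.002]
contact_force: [0.4, 0.3, 7.4]
finger_gap: 0.017
grip_force: 20.6
```

Run:
```python
from h import *
s=manip.get_state(); F=Fix([.609,-.0435],-.356); R0=Ro.from_rotvec(s["ee_rot"]); l=F.l(s["position"]); print(l,s["finger_gap"],s["grip_force"],s["contact_force"])
t0=-np.arcsin((l[0]+.02)/.15); print("th",t0)
for th in np.linspace(t0,.24,7)[1:]: print(round(th,3),(R0.inv().apply(F.R@np.array([-.15*(np.sin(th)-np.sin(t0)),0,.15*(np.cos(th)-np.cos(t0))]))*1e3).round(0))
```

```text
[ 0.01814843 -0.17265298  0.16279152] 0.017026451657716053 20.61146378517151 [0.40885539 0.25209562 7.38527588]
th -0.25714746901121305
-0.174 [ -0. -12.  -3.]
-0.091 [ -0. -24.  -4.]
-0.009 [ -0. -37.  -5.]
0.074 [ -0. -49.  -5.]
0.157 [ -0. -62.  -3.]
0.24 [ -0. -74.  -1.]
```

Move to just short (0.19), then look.

Call:
move_arm(
  offset=[
    [0,-12,-3],
    [0,-24,-4],
    [0,-37,-5],
    [0,-49,-5],
    [0,-62,-3],
  ],
  delta_rot=[
    [0,0,0],
    [0,0,0],
    [0,0,0],
    [0,0,0],
    [0,0,0],
  ],
)

```text
time: 11.0
position: [0.5073, -0.1899, 0.1653]
ee_rot: [2.58, 1.79, 0.001]
contact_force: [3.2, -1.1, 2.2]
finger_gap: 0.0172
grip_force: 20.4
```

Call:
move_arm(
  offset=[
    [0,-5,1],
    [0,-10,2],
    [0,-10,2],
  ],
  delta_rot=[
    [0,0,0],
    [0,0,0],
    [0,0,0],
  ],
)

```text
time: 11.38
position: [0.4972, -0.1862, 0.1627]
ee_rot: [-2.581, -1.791, 0.001]
contact_force: [-2.4, -0.6, 6.2]
finger_gap: 0.0173
grip_force: 20.8
```

Run:
```python
from h import *
import pickle
s=manip.get_state(); F=Fix([.609,-.0435],-.356); l=F.l(s["position"]); print(l,s["contact_force"],-np.arcsin((l[0]+.02)/.15))
C=Cam("wrist"); im=manip.snapshot("wrist"); pickle.dump(C,open("w4.pkl","wb")); cv2.imwrite("pics/w4.png",im[:,:,::-1])
x0,y0=150,70; cv2.imwrite("pics/w4c.png",cv2.resize(im[y0:y0+120,x0:x0+160,::-1],(800,600),interpolation=cv2.INTER_CUBIC))
A=lambda th,r,y:F.w([-.02-r*np.sin(th),y,.034+r*np.cos(th)])
cr=lambda P:((C.proj(P)-[x0,y0])*5).round().tolist()
for th in(.1,.2,.3): print(th,"mk",cr([A(th,.112,-.1205),A(th,.092,-.1205)]),"lev",cr([A(th,.15,-.128),A(th,.1,-.128)]))
```

```text
[-0.05503547 -0.17267602  0.16268475] [-2.37972336 -0.60896644  6.18537846] 0.2357474015709838
0.1 mk [[773.0, 373.0], [766.0, 346.0]] lev [[790.0, 530.0], [766.0, 418.0]]
0.2 mk [[673.0, 371.0], [691.0, 345.0]] lev [[620.0, 524.0], [683.0, 416.0]]
0.3 mk [[576.0, 367.0], [619.0, 342.0]] lev [[460.0, 513.0], [602.0, 412.0]]
```

View pics/w4c.png

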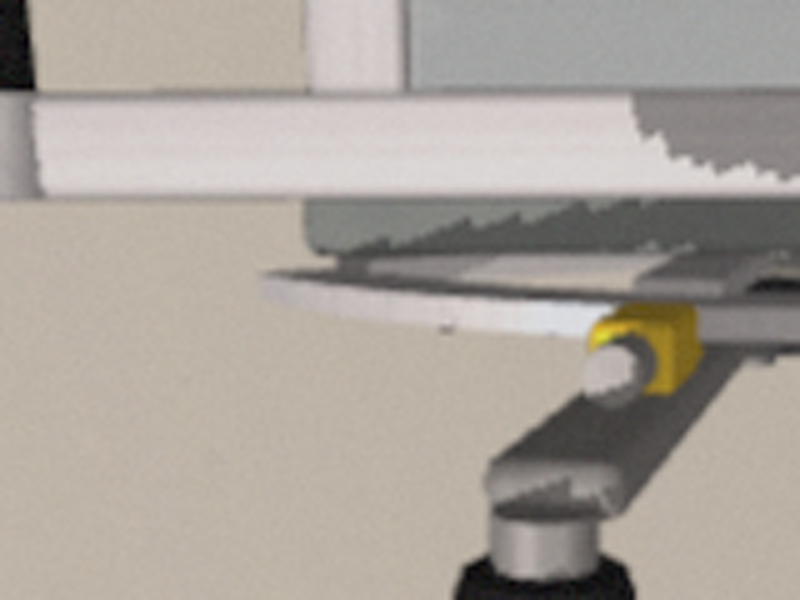

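The lever arm's end is at (555,480), about 0.24, and the marker's outer face is centred near (622,350), about 0.25, so they line up to within about 0.015 rad. I'll release and lift.

Call:
move_arm(
  offset=[
    [0,0,0],
    [0,0,0],
    [0,0,0],
    [0,0,-20],
    [0,0,-50],
  ],
  delta_rot=[
    [0,0,0],
    [0,0,0],
    [0,0,0],
    [0,0,0],
    [0,0,0],
  ],
  claw=0.4,
)

```text
time: 12.05
position: [0.4971, -0.186, 0.2126]
ee_rot: [-2.58, -1.79, 0.002]
contact_force: [0.2, -0.0, 0.2]
finger_gap: 0.0511
grip_force: 0.0
```

Call:
move_arm(
  offset=[
    [0,0,-50],
    [0,0,-100],
    [0,0,-140],
    [0,0,-140],
  ],
  delta_rot=[
    [0,0,0],
    [0,0,0],
    [0,0,0],
    [0,0,0],
  ],
)

```text
time: 12.55
position: [0.4986, -0.1866, 0.3553]
ee_rot: [2.578, 1.789, 0.004]
contact_force: [-0.0, 0.1, -1.1]
finger_gap: 0.0513
grip_force: 0.0
```

Run:
```python
from h import *
F=Fix([.609,-.0435],-.356)
C=Cam("wrist"); im=manip.snapshot("wrist"); cv2.imwrite("pics/w5.png",im[:,:,::-1])
x0,y0=170,80; cv2.imwrite("pics/w5c.png",cv2.resize(im[y0:y0+120,x0:x0+160,::-1],(800,600),interpolation=cv2.INTER_CUBIC))
A=lambda th,r,y:F.w([-.02-r*np.sin(th),y,.034+r*np.cos(th)])
cr=lambda P:((C.proj(P)-[x0,y0])*5).round().tolist()
for th in(.1,.2,.3): print(th,"mk",cr([A(th,.112,-.1205)]),"grip",cr([A(th,.15,-.134),A(th,.15,-.204)]))
print("lid front/bar",cr([F.w([-.134,-.1,.097])]))
```

```text
0.1 mk [[542.0, 188.0]] grip [[535.0, 266.0], [530.0, 571.0]]
0.2 mk [[496.0, 188.0]] grip [[467.0, 265.0], [466.0, 568.0]]
0.3 mk [[450.0, 187.0]] grip [[401.0, 263.0], [404.0, 563.0]]
lid front/bar [[145.0, 95.0]]
```

View pics/w5c.png

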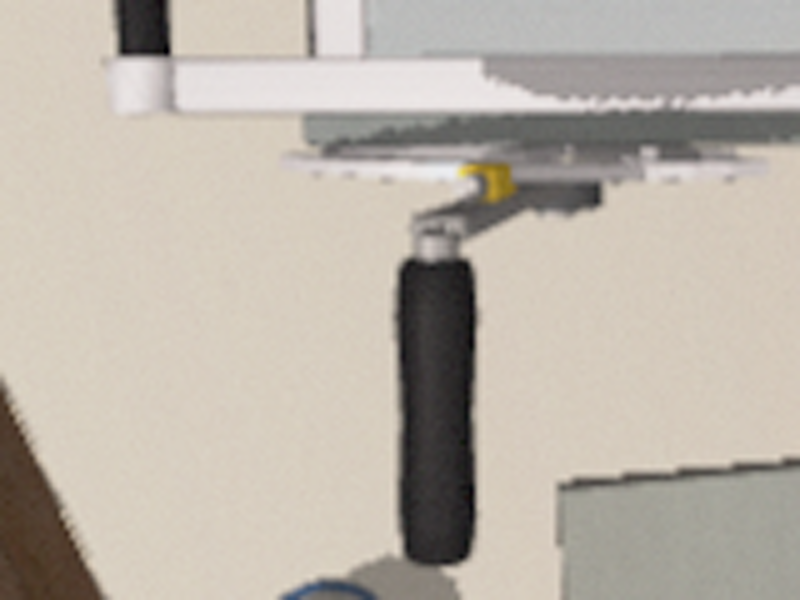

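The grip is at x≈437, so the lever is at about 0.245. The marker's end face is at x≈477, about 0.24, so they are aligned. The lid is shut, so I'll hand in.

```bash
python3 -c "
from workcell import manip
print(manip.close_job())"
```

```text
the job is handed in; nothing more can be done
None
```

The job is handed in: the lid is pressed home and the lever was left at about 0.245 rad against the marker's 0.24, well inside the 0.08 rad limit; the judge's verdict was not shown.

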